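# Crank the tilting vise shut on a brass blank

### The arm

A 6-joint arm with a two-finger parallel gripper is mounted at the origin on the work surface. World frame = base frame: x ahead of the robot, y to its left, z up, the work surface at z = 0. Lengths are in mm, angles in rad, forces in N, time in s.
With the tool pointing down it reaches from about 300 to 875 mm from the base axis. Payload 6.4 kg.
Tool frame: the origin (TCP) lies on the centre line of the jaws, within the pads' length; the fingertips stand 14 mm ahead of it and the grasp point (between the pads) lies 5 mm behind it (r.finger_overhang is the z of the fingertips in the tool frame, in mm); z points along the fingers, y is the line along which they close (so a half turn about z gives the same grasp; the last joint's range is limited). The gripper opens to 85 mm and grips with 20 to 120 N. Pads are 22 mm wide; open, the fingers measure 114 mm over their backs; the gripper's body (76 mm by 85 mm) begins 54 mm behind the grasp point. The pads swing forward as they close: fully open they stand 13 mm farther back than shut.
Start: joints at [0.904, 0.181, 1.607, -0, 1.354, -0.206], TCP at [255.674, 515.046, 245.288] pointing down, gripper open.
Joint ranges: [-2.99, 2.99], [-0.89, 2.07], [0.3, 2.58], [-1.14, 4.28], [0, 2.63], [-3.12, 3.12]. Speed limits (rad/s): [2.57, 2.57, 3.01, 3.14, 3.14, 3.14].

### API

Orientations are given as a rotation vector (axis times angle).
In Python, from station import read_state, vision, order, r gives the robot as it stands.
- The arm moves only by the tool drive_tool, never from a script. Its arguments are lists of equal length, an entry for each row: "offset": the shift along the tool's x, y, z each as a share of 50 mm, from -1 to 1, a list of three; "angular": the turn, a rotation vector about the tool's x, y, z each as a share of 0.08 rad, from -1 to 1, a list of three. A call has 1 to 20 rows; each row shifts and turns the commanded pose from where the row before left it, along the tool's axes as they then stand; what a row does not reach is not made up. A row lasts 1/10 s, in which the tool goes at most 50 mm and 8.59 degrees, less where a joint would pass 70% of its speed; a pose out of reach is approached as far as the arm can. A call with a number of a shift or a turn outside -1 to 1 is refused whole. A call with a gripper value outside its range is refused whole. "fingers" is the opening, from -1 (shut) to 1 (fully open), set as the call begins (left out, the last holds). The fingers move at their own pace and stop on an object; "newtons" is the grip in N (left out, the last holds). Time passes only in rows, so rows that do not move let the fingers close. It gives the time, the measured TCP pose, the force, the opening and the grip force at its end, in the units of the state.
- read_state(): the state, without advancing time (a new reading comes with each control period).
- vision.grab_frame(name): name is "side" or "top"; returns a dict with "pixels" (400x640x3 uint8, red, green, blue), "depth" (400x640 float32, mm along the optical axis (not along the pixel's ray), 0 where there is no reading), "fx", "fy", "cx", "cy" (pixels), "T" (4x4, takes a point from camera to world coordinates). Camera axes: x right, y down, z forward; pixel columns grow to the right and rows downward; lengths in mm; the calibration is good to about 2 mm. A picture is of the moment at which its call begins.
- order.sign_off(): hands the job in; it is judged then, once.
The state is a dict: "clock": time; "joint_positions": joint angles; "dq": joint speeds; "joint_efforts": joint torques, N m; "tcp_pos": TCP position; "ee_rot": TCP orientation; "contact_force": force on the tool from outside, world axes, zero at the start; "wrist_torque": the same for the moment, N m; "opening": opening from 0.0 (shut) to 1.0 (fully open); "grasp_force": force on a finger pad.
Only numpy, scipy, OpenCV 4.12 (cv2) and the standard library are available. Lean on these libraries where they do the work, as an engineer would, in place of code of your own. Each camera call takes 0.05 s, during which the arm holds its last target. There are 200 camera calls.

### The job

Lift the crank handle up and off its peg on the tool rack and fit its hex socket onto the vise's screw end, which is hidden deep inside the collar: feel for the hexagon, turning the crank a little until it drops on and goes fully home. Then wind the crank clockwise until the brass blank is clamped tight and the screw comes to a stop. Leave the crank sitting fully home on the screw, and leave the T-key on its peg and the other things on the bench where they are.

Things in the scene. Friction and masses are not known exactly. Their poses are not given: they have to be found in the camera images.
- vise: Dark green cast-iron tilting vise bolted to the bench, body 70 mm wide, about 185 mm high. Origin: on the bench at the centre of its hinge end; z up, x level, pointing away from the crank end. Its screw rises 55 degrees above level, towards -x.
- seat (a point): Centre of the flat floor inside the vise's collar, on the screw axis. z: along the screw axis, up and out of the collar (35 degrees from vertical); y: level, across the vise; x: square to both, slanting up. A crank socket on the hex but not in line with it stops with its mouth about 23 mm above this floor; near in line (within about 10 degrees, every 60 degrees) it goes down to the floor.
- hex_tip (a point): Tip of the screw's steel hex end, 28 mm out from seat, same axes, hidden 10 mm below the collar's mouth. The greased hex is 22 mm across flats, straight for 21 mm from the floor, then tapered to a 16 mm tip. Its turn angle is not known beforehand. The screw turns stiffly (0.22 N m, 3 N at the crank's grip) and stays where it is left.
- collar (a point): Centre of the collar's mouth, 38 mm out from seat along the screw axis; same axes. Round bore 40 mm across, 53 mm outside.
- jaw (a joint): Moving jaw's position along the screw axis, m: 0 is 20 mm between the jaws, positive wider. It touches the 16 mm blank at -0.004; from there the screw resists steeply and stops hard at -0.0045 at the latest, with the blank tight. Starts at -0.0015 to 0.003. One clockwise turn (looking into the collar) closes it by 4 mm, so 0.7 to 1.9 turns are needed.
- jaw_face (a point): Middle of the moving jaw's steel face (68 mm wide, 31 mm high) that meets the blank; z along the screw axis towards the crank.
- blank: Brass block 36 x 40 x 16 mm (x, y, z), 0.19 kg, origin at its centre. It lies loose between the jaws, a 36 x 40 face on the fixed jaw's face; z along the screw axis. It need not be handled.
- crank: Loose steel crank, 0.35 kg. Origin: centre of the socket's open mouth; z: socket axis, from the mouth to the handle side; x: along the arm. Socket tube 34 mm outside, z 0 to 44, hex bore 23.2 mm across flats, 30 mm deep. Flat arm 22 wide, 10 thick (z 44 to 54), to x = 86 mm. It hangs socket over a rack peg, arm swung down towards the robot, sagging about 5 degrees. Home on the vise, origin and z match seat.
- boss (a point): Middle of the crank's round boss, a place to hold it: on the socket axis above the arm, 26 mm across, z 54 to 88 mm of the crank; this point is at z = 77. Crank's axes.
- grip (a point): On the axis of the crank's black grip, 75 mm out along the arm (crank x = 75, z = 108 mm), clear of the boss. The grip is 22 mm across, z 56 to 128, parallel to the socket axis, and spins freely on its pin. The socket is a loose fit: left alone on the vise, the crank sags up to 4 degrees, so the grip hangs about 4 mm low. Crank's axes.
- rack: Plywood tool rack 250 mm wide (y), 110 deep, 174 high. Origin: under it, on the bench; z up, x away from the pegs' front. Two round steel pegs rise towards -x, 55 degrees above level: 22 mm thick, 28 mm long beyond a 44 mm flange with its face centre at x = -12, y = 75 or -75, z = 128 mm. The crank hangs on one, mouth on the flange, the T-key on the other.
- tkey: Steel T-key of the rolling mill, hanging on the other peg (socket tube like the crank's, cross bar 90 mm wide). Leave it there. Origin: centre of its socket's mouth.
- ring_box: Blue ring box 60 x 65 x 47 mm on the bench, origin under its centre. Leave it alone.
- tin: Round aluminium tin, 60 mm across, 34 mm high, on the bench, origin under its centre. Leave it alone.
- dish: Shallow glass dish, 84 mm across, 20 mm high, on the bench, origin under its centre. Leave it alone.
- hammer: Small wooden-handled hammer, 210 mm long, lying on the bench, origin under its middle. Leave it alone.
- graver: Graver with an orange handle, 150 mm long, lying on the bench, origin under its middle. Leave it alone.
- charcoal: Black charcoal block 100 x 60 x 30 mm on the bench, origin under its centre. Leave it alone.
There are look-alikes about, which are no part of the job. Leave any red or turquoise look-alike of the crank alone.

How it is judged (in metres and radians):
On the way, in this order (a step that is already met when the one before it is completed fails the run):
1. the crank is lifted off its peg (distance of crank from where it was at the start of the episode above 0.06 m), for 0.1 s.
2. the crank is fully home on the screw's hex, the jaw not yet tight (z of crank in the frame of seat between -0.006 and 0.006 m and x of crank in the frame of seat between -0.004 and 0.004 m and y of crank in the frame of seat between -0.004 and 0.004 m and angle between the z axis of crank and the z axis of seat, either way round below 0.14 rad and value of joint jaw above -0.0035 m), for 0.2 s.
3. the blank is clamped tight (value of joint jaw below -0.004 m and contact force between blank and vise above 60 N), for 0.2 s.
At the end, for the whole second after the job is handed in: Blank clamped: jaw at -0.0040 m or tighter, over 60 N on the blank, which is within 15 mm of where it lay and 0.1 rad of square. Crank home: origin within 6 mm along and 4 mm across the screw axis of the seat, axes within 0.14 rad. Crank and blank at rest (all of step 3 and z of crank in the frame of seat between -0.006 and 0.006 m and x of crank in the frame of seat between -0.004 and 0.004 m and y of crank in the frame of seat between -0.004 and 0.004 m and angle between the z axis of crank and the z axis of seat, either way round below 0.14 rad and linear speed of crank below 0.03 m/s and linear speed of blank below 0.02 m/s and distance of blank from where it was at the start of the episode below 0.015 m and angle between the z axis of blank and the z axis of seat, either way round below 0.1 rad); the robot touches nothing.
It fails at once if the T-key is pulled about or off its peg (more than 30 mm) (distance of tkey from where it was at the start of the episode above 0.03 m).
It fails at once if something standing or lying on the bench (jeweller's ring box, tin, glass dish, hammer, charcoal block, graver) is pushed more than 30 mm (distance of any of ring_box, tin, dish, hammer, charcoal, graver from where it was at the start of the episode above 0.03 m).
It also fails if it takes over 72 s, if anything falls off the work surface, if the arm or the gripper's body presses on something with over 40 N, if the wrist force passes 120 N, or if a joint passes its speed limit or range.

## Working session

There is one attempt and no reset: what is moved stays moved. The work goes in short steps, Python scripts to look and compute and a tool call to move; the robot and the scene stay as the last step left them, time stands still between calls to the robot, and variables do not carry over. Pictures are saved under pics/ and viewed, at most 10 in all, crops included, and the job is handed in when it is done.

Besides the shell and the picture viewer there is one more tool, called by a JSON object that holds its "op" and its "data". drive_tool: Moves the arm, as the interface text tells. Shift numbers are shares of 50 mm and turn numbers shares of 0.08 rad, none past 1 either way. Its arguments: {"type":"object","properties":{"offset":{"type":"array","items":{"type":"array","items":{"type":"number","minimum":-1,"maximum":1}}},"angular":{"type":"array","items":{"type":"array","items":{"type":"number","minimum":-1,"maximum":1}}},"fingers":{"type":"number"},"newtons":{"type":"number"}},"required":["offset","angular"]}

```bash
ls; mkdir -p pics
python3 - <<'E'
from station import read_state, vision, order, r
import cv2, numpy as np
for n in ("side","top"):
    f=vision.grab_frame(n); cv2.imwrite(f"pics/{n}0.png",f["pixels"][:,:,::-1]); np.savez(f"pics/{n}0.npz",**f)
    print(n,f["fx"],f["cx"],f["cy"],np.round(f["T"],3).tolist())
print(read_state()); print([a for a in dir(r) if a[0]!='_'])
E
```

```text
pics
side 437.76544321607344 319.2970642564274 196.0952748147968 [[0.803, -0.416, 0.426, -86.467], [-0.596, -0.568, 0.568, -801.395], [0.006, -0.71, -0.705, 1130.89], [0.0, 0.0, 0.0, 1.0]]
top 385.5970428347619 314.36209584259586 197.56110776375004 [[-0.015, -0.994, 0.111, 362.924], [-1.0, 0.014, -0.011, -28.891], [0.009, -0.111, -0.994, 1285.895], [0.0, 0.0, 0.0, 1.0]]
{'clock': 0.1, 'joint_positions': array([ 9.03720080e-01,  1.81516922e-01,  1.60787310e+00, -9.43096315e-06,
        1.35384142e+00, -2.06291798e-01]), 'dq': array([ 4.16185921e-05, -2.14350623e-05, -1.27268827e-03,  4.02937167e-04,
       -2.38171929e-04,  1.08461204e-03]), 'joint_efforts': array([-6.52787803e-04, -4.45876694e+01, -3.52239811e+01, -3.52139359e-04,
        4.12109366e-03,  4.05761602e-05]), 'tcp_pos': array([255.35742347, 514.65807523, 244.46289943]), 'ee_rot': array([-7.17252535e-01, -3.05791526e+00,  2.33824292e-03]), 'contact_force': array([0.35460247, 0.19214221, 0.10809499]), 'wrist_torque': array([0.02138554, 0.00299676, 0.01096815]), 'grasp_force': 0.0, 'opening': 1.0019879957852225}
['IKError', 'finger_overhang']
```

View pics/side0.png

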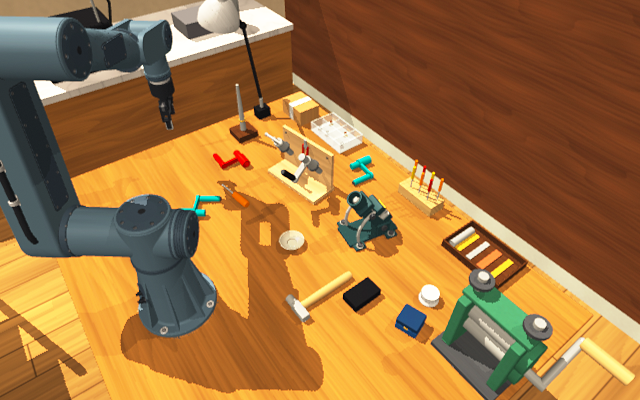

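View pics/top0.png

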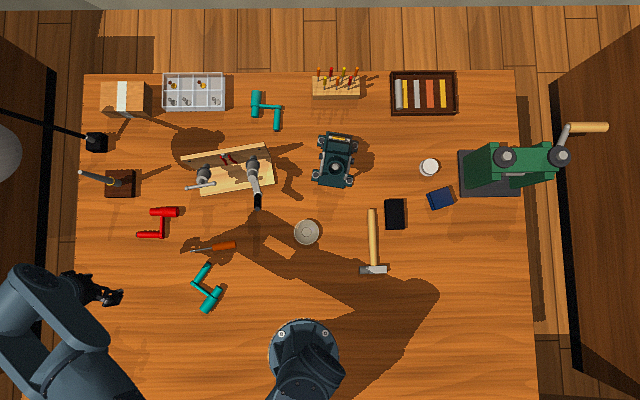

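Candidates for the crank, by side-view pixel:
- steel crank with black grip on the rack peg (298,168)
- T-key (275,142)
- red crank (232,158)
- turquoise cranks (205,203) and (362,170)

I choose the steel one with the black grip and check it in a close crop.

Run:
```python
import cv2, numpy as np
s=cv2.imread("pics/side0.png"); t=cv2.imread("pics/top0.png")
a=cv2.resize(s[120:260,255:405],None,fx=4,fy=4,interpolation=cv2.INTER_CUBIC)
b=cv2.resize(t[120:220,175:365],None,fx=4,fy=4,interpolation=cv2.INTER_CUBIC)
cv2.imwrite("pics/c_side.png",a); cv2.imwrite("pics/c_top.png",b)
```

```text
(no output)
```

View pics/c_side.png

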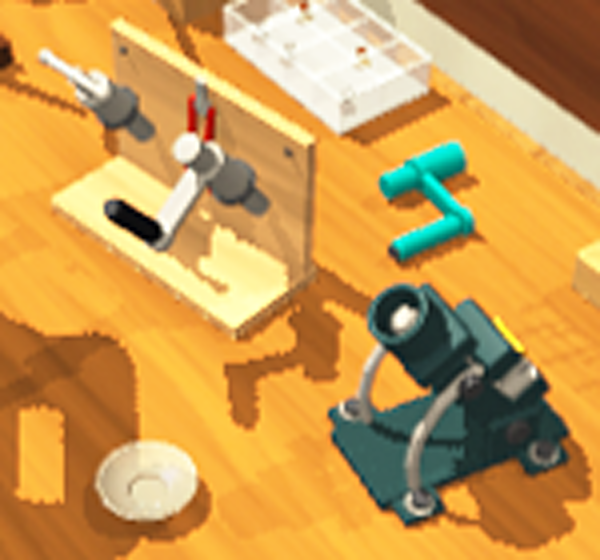

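View pics/c_top.png

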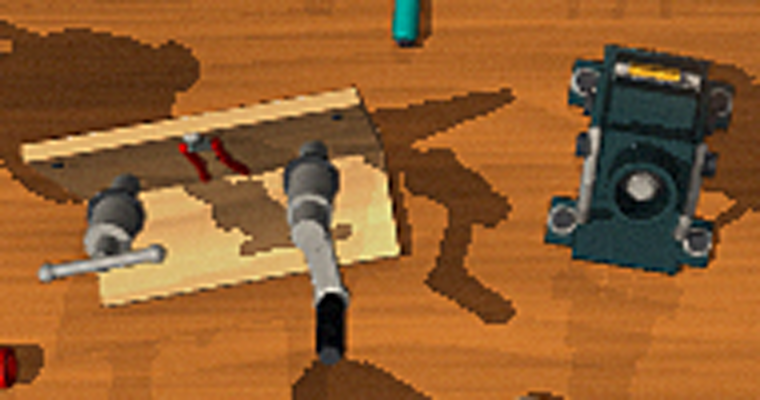

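The top crop shows the crank on the right-hand peg, with the boss near full px (253,176) and the black grip at (257,201). The T-key is on the left peg (203,176). The collar mouth is at (335,167) in the top view and (355,199) in the side view. This confirms my choice. Next I fit poses using the depth clouds and the known shapes.

```bash
cat > h.py <<'E'
import numpy as np
from scipy.spatial.transform import Rotation as R
from scipy.optimize import least_squares
def cloud(f,u0,u1,v0,v1):
    v,u=np.mgrid[v0:v1,u0:u1]; d=f["depth"][v0:v1,u0:u1]; k=d>0
    d=d[k].astype(float);u=u[k];v=v[k]
    c=np.c_[(u-f["cx"])/f["fx"]*d,(v-f["cy"])/f["fy"]*d,d]
    T=f["T"]; return c@T[:3,:3].T+T[:3,3]
def cyl(p,rad,z0,z1,x=0.):
    a=np.hypot(p[:,0]-x,p[:,1])-rad; b=np.abs(p[:,2]-(z0+z1)/2)-(z1-z0)/2
    return np.minimum(np.maximum(a,b),0)+np.hypot(np.maximum(a,0),np.maximum(b,0))
def box(p,lo,hi):
    lo,hi=np.array(lo),np.array(hi); q=np.abs(p-(lo+hi)/2)-(hi-lo)/2
    return np.minimum(q.max(1),0)+np.linalg.norm(np.maximum(q,0),axis=1)
def crank(p):
    return np.min([cyl(p,17,0,44),box(p,[0,-11,44],[86,11,54]),cyl(p,13,54,88),cyl(p,11,56,128,75.)],axis=0)
def tube(p):  # collar, mouth at z=0
    r=np.hypot(p[:,0],p[:,1]); return np.hypot(np.maximum(np.abs(r-23.25)-3.25,0),np.maximum(np.abs(p[:,2]+15)-15,0))+np.minimum(0,np.maximum(np.abs(r-23.25)-3.25,np.abs(p[:,2]+15)-15))
def axes(yaw,el=55,roll=0):
    """frame: z = el above level toward -x(yaw); y level; x slanting up"""
    e=np.radians(el);c,s=np.cos(yaw),np.sin(yaw)
    z=np.array([-c*np.cos(e),-s*np.cos(e),np.sin(e)]);y=np.array([-s,c,0]);x=np.cross(y,z)
    return R.from_matrix(np.c_[x,y,z])*R.from_euler('z',roll)
def fit(P,sdf,pose,x0,gate=8,n=6):
    x=np.array(x0,float)
    for i in range(n):
        def res(x,Q): Rm,t=pose(x); return sdf(Rm.inv().apply(Q-t))
        g=max(gate*(3-i),gate) ; Q=P[np.abs(res(x,P))<g]
        x=least_squares(res,x,args=(Q,),loss='soft_l1',f_scale=1.5,x_scale=np.where(np.abs(x)>7,10,.1)).x
    rr=res(x,Q); return x,len(Q),np.sqrt(np.mean(rr**2)),np.median(np.abs(rr))
E
cat > est.py <<'E'
from h import *
S=np.load("pics/side0.npz");T=np.load("pics/top0.npz")
def px(f,u,v): return cloud(f,u-1,u+2,v-1,v+2).mean(0).round(1)
print("boss side",px(S,304,157),"top",px(T,252,170),"rim side",px(S,348,200),px(T,335,157), "grip",px(S,288,174),px(T,257,200))
# board plane yaw
B=cloud(S,284,333,125,195); B=B[(B[:,2]>40)&(B[:,2]<172)]
# vertical plane by RANSAC-ish histogram over yaw
best=max(((np.histogram(B[:,0]*np.cos(a)+B[:,1]*np.sin(a),bins=np.arange(-200,900,3))[0].max(),a) for a in np.radians(np.arange(-30,31,.5))))
print("rack yaw",np.degrees(best[1]),best[0],len(B), "board ztop",np.percentile(cloud(S,284,333,125,195)[:,2],99))
for nm,Q in (("s",cloud(S,335,375,185,225)),("t",cloud(T,320,352,150,182)),("both",np.r_[cloud(S,335,375,185,225),cloud(T,320,352,150,182)])):
    x=fit(Q,tube,lambda x:(axes(x[3]),x[:3]),[*px(S,348,200),-.12]); print("collar",nm,x[0].round(2),x[1:])
E
python3 est.py
```

```text
boss side [546.2 128.2 198.2] top [568.9 138.5 183.6] rim side [558.5 -90.4 165.9] [ 605.9 -103.3  175.8] grip [472.5 115.4 170.7] [482.8 125.8 169.9]
rack yaw 9.5 492 1498 board ztop 193.42638128348293
collar s [ 595.37 -114.82  173.11   -3.36] (310, np.float64(3.858850742190986), np.float64(2.79984203199734))
collar t [ 604.57 -104.74  174.77   -3.2 ] (321, np.float64(4.315476551814681), np.float64(3.1956060376553204))
collar both [ 597.93 -113.67  176.07   -3.31] (611, np.float64(4.095489372389132), np.float64(2.798647704017128))
```

```bash
cat >> h.py <<'E'
def tri(obs):
    A=np.zeros((3,3));b=np.zeros(3);L=[]
    for f,u,v in obs:
        d=f["T"][:3,:3]@[(u-f["cx"])/f["fx"],(v-f["cy"])/f["fy"],1];d/=np.linalg.norm(d);M=np.eye(3)-np.outer(d,d);A+=M;b+=M@f["T"][:3,3];L.append((M,f["T"][:3,3]))
    p=np.linalg.solve(A,b);return p,[np.linalg.norm(M@(p-o)) for M,o in L]
E
cat > est2.py <<'E'
from h import *
S=np.load("pics/side0.npz");T=np.load("pics/top0.npz")
c,e=tri([(S,355.2,199.2),(T,335,166.5)]);print("mouth tri",c.round(1),np.round(e,1))
CS,CT=cloud(S,335,375,185,215),cloud(T,320,352,150,178)
for nm,Q in (("s",CS),("t",CT),("both",np.r_[CS,CT])):
    x=fit(Q,tube,lambda x:(axes(x[3]),x[:3]),[*c,-.12],5); print("collar",nm,x[0].round(2),x[1:])
yaw=np.radians(9.5); b,e=tri([(S,303,157.3),(T,251.5,174)]);print("boss tri",b.round(1),e)
KS,KT=cloud(S,278,312,150,183),cloud(T,242,266,160,214)
A0=axes(yaw,52,np.pi)
for nm,Q in (("s",KS),("t",KT),("both",np.r_[KS,KT])):
    x=fit(Q,crank,lambda x:(A0*R.from_rotvec(x[3:]),x[:3]),[*(b-A0.apply([0,0,77])),0,0,0],6)
    o=A0*R.from_rotvec(x[0][3:]);m=o.as_matrix(); print("crank",nm,x[0].round(2),x[1:],"\n z",m[:,2].round(3),"el",np.degrees(np.arcsin(m[2,2])).round(1),"yaw",np.degrees(np.arctan2(-m[1,2],-m[0,2])).round(1),"x",m[:,0].round(3),"boss",(x[0][:3]+o.apply([0,0,77])).round(1),"grip",(x[0][:3]+o.apply([75,0,108])).round(1))
E
python3 est2.py
```

```text
mouth tri [ 578.3 -102.7  168. ] [0.9 0.9]
collar s [ 5.7313e+02 -1.1226e+02  1.7546e+02 -2.0000e-02] (265, np.float64(2.3030942004963606), np.float64(1.6356643060976666))
collar t [ 5.7099e+02 -1.0295e+02  1.8011e+02 -1.2000e-01] (244, np.float64(1.5044993033739764), np.float64(0.6883836117786579))
collar both [ 5.7432e+02 -1.0992e+02  1.7934e+02  2.0000e-02] (532, np.float64(2.530071930461103), np.float64(1.9036433464525793))
boss tri [554.5 141.2 184.5] [np.float64(2.935885303190556), np.float64(2.9358853031905516)]
crank s [ 5.9180e+02  1.4395e+02  1.2694e+02  0.0000e+00 -2.0000e-02 -1.0000e-02] (349, np.float64(2.1580526535609907), np.float64(1.3863269249653225)) 
 z [-0.59  -0.095  0.802] el 53.3 yaw 9.1 x [-0.792 -0.127 -0.597] boss [546.4 136.7 188.7] grip [468.7 124.2 168.8]
crank t [ 5.9400e+02  1.4530e+02  1.2904e+02  0.0000e+00 -1.0000e-02 -1.0000e-02] (467, np.float64(1.8818923685343678), np.float64(1.0039146724808887)) 
 z [-0.599 -0.096  0.795] el 52.7 yaw 9.1 x [-0.785 -0.125 -0.606] boss [547.9 137.9 190.3] grip [470.4 125.6 169.5]
crank both [ 5.9350e+02  1.4483e+02  1.2880e+02  0.0000e+00 -1.0000e-02 -1.0000e-02] (810, np.float64(2.062348292575986), np.float64(1.2687371570806487)) 
 z [-0.598 -0.098  0.795] el 52.7 yaw 9.3 x [-0.785 -0.125 -0.606] boss [547.4 137.3 190. ] grip [470.  124.9 169.2]
```

Run:
```python
import cv2, numpy as np
s=cv2.imread("pics/side0.png"); t=cv2.imread("pics/top0.png")
f=lambda i:cv2.convertScaleAbs(cv2.resize(i,None,fx=9,fy=9,interpolation=cv2.INTER_CUBIC),alpha=1.8,beta=20)
cv2.imwrite("pics/c2.png",np.hstack([f(s[180:240,335:379]),f(t[130:190,314:358])]))
```

```text
(no output)
```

View pics/c2.png

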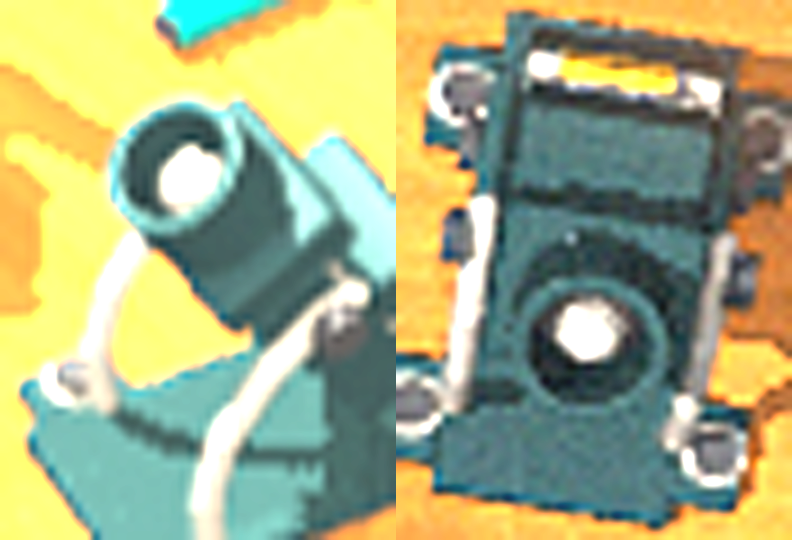

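The left panel (side) has the rim centre at px (354.0,198.4). The right panel (top) has it at (335.6,167.4). The jaw edges slope about 8.5°, so vise yaw is about -0.155.

```bash
cat > est3.py <<'E'
from h import *
S=np.load("pics/side0.npz");T=np.load("pics/top0.npz")
c,e=tri([(S,354.0,198.4),(T,335.6,167.4)]);print("mouth tri",c.round(1),np.round(e,1))
CS,CT=cloud(S,346,363,190,208),cloud(T,326,345,158,177)
for y in(-.155,):
  for nm,Q in (("s",CS),("t",CT),("both",np.r_[CS,CT])):
    x=fit(Q,tube,lambda x:(axes(y),x[:3]),c,5); print("collar",nm,x[0].round(2),x[1:])
# rim only: points near mouth plane
a=axes(-.155)
for nm,Q in(("s",CS),("t",CT)):
    q=a.inv().apply(Q-c); rr=np.hypot(q[:,0],q[:,1]); k=(rr>18)&(rr<29)&(abs(q[:,2])<10)
    print(nm,k.sum(),"z med rim",np.median(q[k,2]).round(1), "xy bounds",np.percentile(q[k,:2],[2,98],axis=0).round(1).tolist())
E
python3 est3.py
```

```text
mouth tri [ 573.4 -103.5  175.2] [1.8 1.8]
collar s [ 568.32 -103.81  179.66] (195, np.float64(1.4900734751053955), np.float64(0.9004783478968506))
collar t [ 570.83 -102.58  180.41] (224, np.float64(1.3869410091343268), np.float64(0.6616968007551955))
collar both [ 570.15 -103.45  180.16] (418, np.float64(1.5971055588719298), np.float64(0.9917186535548694))
s 136 z med rim 3.0 xy bounds [[-25.0, -27.4], [23.3, 22.7]]
t 151 z med rim 4.1 xy bounds [[-22.9, -24.4], [27.2, 24.9]]
```

```bash
cat >> h.py <<'E'
def delta(Rt,pt,verbose=True):
    """tool-frame turn (units) to reach Rt, then shift (units) in target axes"""
    from station import read_state
    s=read_state();R0=R.from_rotvec(s["ee_rot"]);p0=s["tcp_pos"]
    w=(R0.inv()*Rt).as_rotvec()/.08; d=Rt.inv().apply(pt-p0)/50
    print("turn units",w.round(2),"shift units (target axes)",d.round(2),"(cur axes)",(R0.inv().apply(pt-p0)/50).round(2),"t",round(s["clock"],1))
def tool(cr,): # tool orientation for crank orientation cr : z_t=-zc, x_t=xc
    return cr*R.from_euler('x',np.pi)
CR=axes(np.radians(9.2),52.7,np.pi); CO=np.array([593.2,144.8,128.6])
VR=axes(-.155); MOUTH=np.array([570.5,-103.3,180.]); SEAT=MOUTH-VR.apply([0,0,38])
E
python3 -c "
from h import *
print(CR.as_matrix().round(3),SEAT)
delta(tool(CR),CO+CR.apply([0,0,152]))"
```

```text
[[-0.785  0.16  -0.598]
 [-0.127 -0.987 -0.097]
 [-0.606 -0.     0.795]] [ 592.03460505 -106.66485391  148.87222232]
turn units [-2.54 -7.88 -7.48] shift units (target axes) [-2.96 -8.38  2.13] (cur axes) [-7.84 -4.69 -0.1 ] t 0.1
```

{"op": "drive_tool", "data": {"offset": [[0,0,0],[0,0,0],[0,0,0],[0,0,0],[0,0,0],[0,0,0],[0,0,0],[0,0,0],[0,0,0],[0,0,0],[0,0,0],[-0.33,-0.93,0.24],[-0.33,-0.93,0.24],[-0.33,-0.93,0.24],[-0.33,-0.93,0.24],[-0.33,-0.93,0.24],[-0.33,-0.93,0.24],[-0.33,-0.93,0.24],[-0.33,-0.93,0.24],[-0.33,-0.93,0.24]], "angular": [[-0.23,-0.716,-0.68],[-0.23,-0.716,-0.68],[-0.23,-0.716,-0.68],[-0.23,-0.716,-0.68],[-0.23,-0.716,-0.68],[-0.23,-0.716,-0.68],[-0.23,-0.716,-0.68],[-0.23,-0.716,-0.68],[-0.23,-0.716,-0.68],[-0.23,-0.716,-0.68],[-0.23,-0.716,-0.68],[0,0,0],[0,0,0],[0,0,0],[0,0,0],[0,0,0],[0,0,0],[0,0,0],[0,0,0],[0,0,0]], "fingers": 1, "newtons": 60}}

```text
clock: 2.1
tcp_pos: [490.8, 150.9, 248.6]
ee_rot: [-0.2, 2.486, 0.068]
contact_force: [1.3, 1.3, -0.0]
opening: 0.999
grasp_force: 0.0
```

Run:
```python
from h import *
from station import vision
import cv2
delta(tool(CR),CO+CR.apply([0,0,72]))
f=vision.grab_frame("side"); cv2.imwrite("pics/s1.png",cv2.resize(f["pixels"][80:230,220:420,::-1],None,fx=4,fy=4,interpolation=cv2.INTER_CUBIC))
```

```text
turn units [ 0.   -0.02 -0.  ] shift units (target axes) [-0.14 -0.45  1.68] (cur axes) [-0.14 -0.45  1.68] t 2.1
```

View pics/s1.png

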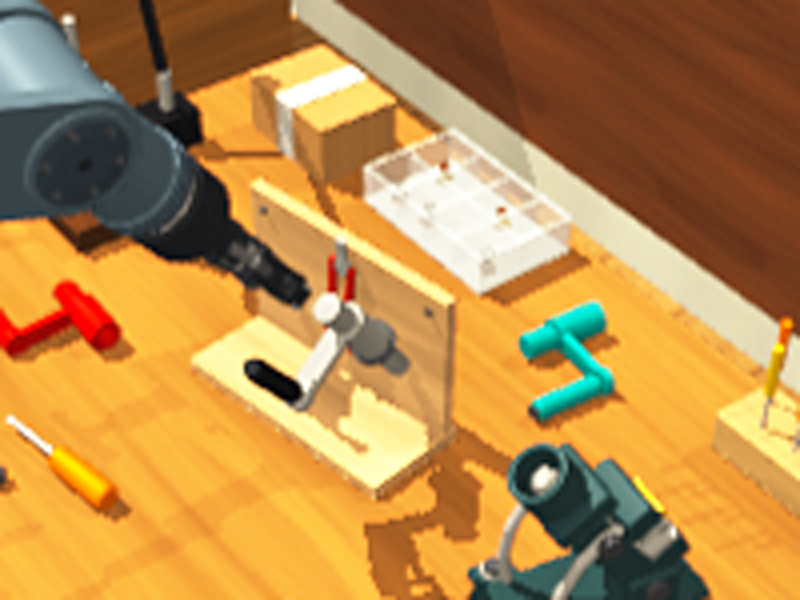

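The gripper tip (302,292) is above and in front of the boss (328,308), still settling sideways. I'll finish the lateral correction first, then approach.

{"op": "drive_tool", "data": {"offset": [[0,0,0],[0,0,0]], "angular": [[0,0,0],[0,0,0]]}}

```text
clock: 2.35
tcp_pos: [490.0, 152.0, 247.7]
ee_rot: [-0.197, 2.489, 0.067]
contact_force: [0.1, 0.1, 0.0]
opening: 0.997
grasp_force: 0.0
```

```bash
python3 -c "
from h import *
delta(tool(CR),CO+CR.apply([0,0,72]))"
```

```text
turn units [-0.01 -0.06 -0.03] shift units (target axes) [-0.16 -0.47  1.68] (cur axes) [-0.17 -0.47  1.68] t 2.4
```

{"op": "drive_tool", "data": {"offset": [[-0.16,-0.47,0],[0,0,0.25],[0,0,0.25],[0,0,0.25],[0,0,0.25],[0,0,0.25],[0,0,0.25],[0,0,0.18],[0,0,0],[0,0,0]], "angular": [[0,0,0],[0,0,0],[0,0,0],[0,0,0],[0,0,0],[0,0,0],[0,0,0],[0,0,0],[0,0,0],[0,0,0]]}}

```text
clock: 3.35
tcp_pos: [549.9, 139.6, 186.0]
ee_rot: [-0.202, 2.488, 0.069]
contact_force: [0.0, -0.5, 0.1]
opening: 0.999
grasp_force: 0.0
```

{"op": "drive_tool", "data": {"offset": [[0,0,0],[0,0,0],[0,0,0],[0,0,0],[0,0,0],[0,0,0],[0,0,0],[0,0,0]], "angular": [[0,0,0],[0,0,0],[0,0,0],[0,0,0],[0,0,0],[0,0,0],[0,0,0],[0,0,0]], "fingers": -1, "newtons": 60}}

```text
clock: 4.15
tcp_pos: [550.7, 138.3, 186.8]
ee_rot: [-0.2, 2.486, 0.067]
contact_force: [-5.0, -1.9, 5.7]
opening: 0.286
grasp_force: 58.5
```

```bash
python3 -c "
from h import *
delta(tool(CR),CO+CR.apply([0,0,72]))"
```

```text
turn units [-0.   -0.03 -0.  ] shift units (target axes) [ 0.02 -0.01  0.01] (cur axes) [ 0.02 -0.01  0.01] t 4.2
```

{"op": "drive_tool", "data": {"offset": [[0,0,0],[0,0,0],[0,0,-0.2],[0,0,-0.2],[0,0,-0.2],[0,0,-0.2],[0,0,-0.3],[0,0,-0.4],[0,0,-0.4],[0,0,0],[0,0,0]], "angular": [[0,0,0],[0,0,0],[0,0,0],[0,0,0],[0,0,0],[0,0,0],[0,0,0],[0,0,0],[0,0,0],[0,0,0],[0,0,0]], "newtons": 110}}

```text
clock: 5.25
tcp_pos: [493.6, 129.2, 261.3]
ee_rot: [-0.199, 2.488, 0.068]
contact_force: [-0.0, 0.1, -3.7]
opening: 0.276
grasp_force: 108.1
```

```bash
cat > crk.py <<'E'
from h import *
from station import vision,read_state
import cv2,sys
s=read_state();Rt=R.from_rotvec(s["ee_rot"]);cr=Rt*R.from_euler('x',np.pi);o=s["tcp_pos"]-cr.apply([0,0,72])
Q=[]
for n in("side","top"):
    f=vision.grab_frame(n)
    np.savez(f"pics/{n}_{sys.argv[1]}.npz",**f)
    # project model points to choose window
    pts=np.array([[0,0,0],[0,0,70],[80,0,50],[75,0,120],[0,0,40]]);w=cr.apply(pts)+o;c=(w-f["T"][:3,3])@f["T"][:3,:3]
    u=c[:,0]/c[:,2]*f["fx"]+f["cx"];v=c[:,1]/c[:,2]*f["fy"]+f["cy"]
    P=cloud(f,int(u.min()-12),int(u.max()+13),int(v.min()-12),int(v.max()+13)); 
    l=cr.inv().apply(P-o); P=P[(l[:,2]<56)|(l[:,0]>55)]  # drop gripper near boss
    Q.append(P)
    np.savez
    x=fit(P,crank,lambda x:(cr*R.from_rotvec(x[3:]),o+cr.apply(x[:3])),[0]*6,6) if 0 else None
for nm,P in(("s",Q[0]),("t",Q[1]),("b",np.r_[Q[0],Q[1]])):
    x=fit(P,crank,lambda x:(cr*R.from_rotvec(x[3:]/100),o+cr.apply(x[:3])),[0.]*6,6)
    print(nm,"crank rel. to expected in hand: shift mm",x[0][:3].round(1),"rot rad",(x[0][3:]/100).round(3),x[1:])
E
python3 crk.py lift; python3 -c "
from h import *
delta(tool(VR*R.from_euler('z',np.pi)),MOUTH+VR.apply([0,0,25+72]))"
```

```text
s crank rel. to expected in hand: shift mm [ 2.3  1.1 -0.6] rot rad [-0.001  0.    -0.003] (333, np.float64(1.9070939089319419), np.float64(1.2024035855354143))
t crank rel. to expected in hand: shift mm [ 1.6  0.5 -1.1] rot rad [ 0.059 -0.064 -0.467] (128, np.float64(1.6028342544428409), np.float64(0.7424437280423022))
b crank rel. to expected in hand: shift mm [0.3 0.4 0.6] rot rad [-0.006  0.015  0.001] (460, np.float64(2.0600199255813934), np.float64(1.115737722314801))
turn units [2.33 0.43 3.18] shift units (target axes) [-0.91 -4.36  0.66] (cur axes) [ 0.23 -4.49 -0.16] t 5.3
```

{"op": "drive_tool", "data": {"offset": [[0,0,0],[0,0,0],[0,0,0],[0,0,0],[0,0,0],[-0.13,-0.62,0],[-0.13,-0.62,0],[-0.13,-0.62,0],[-0.13,-0.62,0.1],[-0.13,-0.62,0.1],[-0.13,-0.62,0.2],[-0.13,-0.64,0.26],[0,0,0],[0,0,0]], "angular": [[0.46,0.086,0.636],[0.46,0.086,0.636],[0.46,0.086,0.636],[0.46,0.086,0.636],[0.46,0.086,0.636],[0,0,0],[0,0,0],[0,0,0],[0,0,0],[0,0,0],[0,0,0],[0,0,0],[0,0,0],[0,0,0]]}}

```text
clock: 6.75
tcp_pos: [515.6, -95.5, 258.9]
ee_rot: [0.199, 2.525, -0.058]
contact_force: [0.3, 0.6, -3.7]
opening: 0.275
grasp_force: 109.2
```

```bash
cat > al.py <<'E'
from h import *
import sys
delta(tool(VR*R.from_euler('z',np.pi)),MOUTH+VR.apply([0,0,25+72]))
E
python3 al.py; python3 crk.py above
python3 - <<'E'
import numpy as np,cv2
a=np.load("pics/side_above.npz")["pixels"][140:250,300:400,::-1];b=np.load("pics/top_above.npz")["pixels"][110:220,285:385,::-1]
cv2.imwrite("pics/above.png",cv2.convertScaleAbs(cv2.resize(np.hstack([a,b]),None,fx=4,fy=4,interpolation=cv2.INTER_CUBIC),alpha=1.4))
E
```

```text
turn units [ 0.03 -0.02 -0.03] shift units (target axes) [-0.    0.01 -0.01] (cur axes) [-0.    0.01 -0.01] t 6.8
s crank rel. to expected in hand: shift mm [ 1.6  0.6 -1.2] rot rad [-0.004  0.005  0.002] (417, np.float64(1.9317501856397727), np.float64(1.1511716928718503))
t crank rel. to expected in hand: shift mm [-0.4 -1.5  0.7] rot rad [ 0.005 -0.028 -2.245] (111, np.float64(1.4415998828044598), np.float64(0.7304453665281052))
b crank rel. to expected in hand: shift mm [-0.7  0.1 -0.1] rot rad [0.005 0.026 0.02 ] (524, np.float64(2.0319239622109704), np.float64(1.2579837201768511))
```

View pics/above.png

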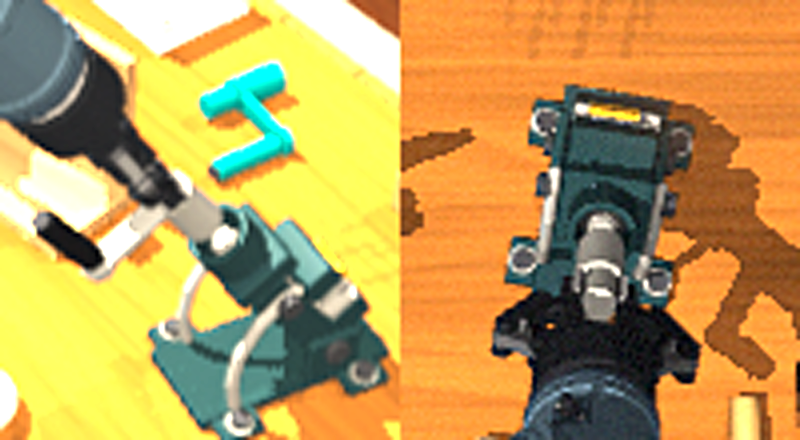

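The tube sits on the collar's line in both views, with its mouth just above it. I'll descend while watching the force.

{"op": "drive_tool", "data": {"offset": [[0,0,0.2],[0,0,0.2],[0,0,0.1],[0,0,0.06],[0,0,0.06],[0,0,0]], "angular": [[0,0,0],[0,0,0],[0,0,0],[0,0,0],[0,0,0],[0,0,0]]}}

```text
clock: 7.45
tcp_pos: [533.7, -97.3, 234.9]
ee_rot: [0.195, 2.523, -0.059]
contact_force: [0.3, 0.1, -3.0]
opening: 0.277
grasp_force: 109.2
```

```bash
cat > st.py <<'E'
from h import *
from station import read_state
s=read_state();p=s["tcp_pos"];Rt=R.from_rotvec(s["ee_rot"])
q=VR.inv().apply(p-SEAT);cr=VR.inv()*Rt*R.from_euler('x',np.pi)
o=q-cr.apply([0,0,72])
print("t",round(s["clock"],2),"crank origin in seat",o.round(1),"axis err",cr.as_matrix()[:2,2].round(3),"F tool",Rt.inv().apply(s["contact_force"]).round(1),"M tool",Rt.inv().apply(s["wrist_torque"]).round(2),"ang",np.degrees(cr.as_euler('zyx')[0]).round(1),"j6",s["joint_positions"][5].round(2),"open",round(s["opening"],3),"q",s["joint_positions"].round(2))
E
python3 st.py
```

```text
t 7.45 crank origin in seat [ 1.1  0.4 32.4] axis err [-0.001 -0.003] F tool [1.5 0.2 2.6] M tool [-0.01  0.63 -0.01] ang -180.0 j6 -2.14 open 0.277 q [-0.52 -0.25  2.16  0.34  0.68 -2.14]
```

{"op": "drive_tool", "data": {"offset": [[0,0,0.06],[0,0,0.06],[0,0,0.06],[0,0,0.06],[0,0,0]], "angular": [[0,0,0],[0,0,0],[0,0,0],[0,0,0],[0,0,0]]}}

```text
clock: 7.95
tcp_pos: [540.0, -98.4, 224.4]
ee_rot: [0.195, 2.524, -0.059]
contact_force: [-1.1, -0.7, -5.9]
opening: 0.275
grasp_force: 109.5
```

```bash
python3 st.py
```

```text
t 7.95 crank origin in seat [ 0.2  0.3 20.1] axis err [ 0.    -0.002] F tool [ 4.2 -0.9  4.2] M tool [ 0.21  0.97 -0.01] ang 180.0 j6 -2.15 open 0.275 q [-0.51 -0.21  2.16  0.35  0.65 -2.15]
```

{"op": "drive_tool", "data": {"offset": [[0,0,0.05],[0,0,0.05],[0,0,0.05],[0,0,0]], "angular": [[0,0,0],[0,0,0],[0,0,0],[0,0,0]]}}

```text
clock: 8.35
tcp_pos: [544.3, -99.1, 218.7]
ee_rot: [0.195, 2.524, -0.059]
contact_force: [-4.1, -1.9, -4.4]
opening: 0.278
grasp_force: 109.9
```

```bash
python3 st.py
```

```text
t 8.35 crank origin in seat [ 0.5  0.3 12.9] axis err [-0.    -0.002] F tool [ 5.6 -2.5  1.5] M tool [0.33 1.33 0.17] ang 180.0 j6 -2.15 open 0.278 q [-0.51 -0.19  2.15  0.35  0.63 -2.15]
```

{"op": "drive_tool", "data": {"offset": [[0.02,-0.01,0.05],[0,0,0.05],[0,0,0.05],[0,0,0]], "angular": [[0,0,0],[0,0,0],[0,0,0],[0,0,0]]}}

```text
clock: 8.75
tcp_pos: [548.1, -99.9, 212.8]
ee_rot: [0.195, 2.523, -0.058]
contact_force: [-5.8, 2.1, 1.1]
opening: 0.271
grasp_force: 110.5
```

```bash
python3 st.py
```

```text
t 8.75 crank origin in seat [0.4 0.1 5.9] axis err [-0.002 -0.003] F tool [ 4.4  1.2 -4.4] M tool [-0.16  1.19  0.2 ] ang 180.0 j6 -2.16 open 0.271 q [-0.51 -0.17  2.15  0.36  0.61 -2.16]
```

{"op": "drive_tool", "data": {"offset": [[0,0,0.04],[0,0,0.04],[0,0,0.04],[0,0,0]], "angular": [[0,0,0],[0,0,0],[0,0,0],[0,0,0]]}}

```text
clock: 9.15
tcp_pos: [551.4, -100.2, 209.1]
ee_rot: [0.193, 2.522, -0.059]
contact_force: [-25.3, 5.5, 18.0]
opening: 0.272
grasp_force: 113.8
```

```bash
python3 st.py
```

```text
t 9.15 crank origin in seat [1.  0.3 1. ] axis err [-0.002 -0.003] F tool [ 10.8   1.6 -29.6] M tool [0.02 2.4  0.23] ang -179.9 j6 -2.17 open 0.272 q [-0.5  -0.16  2.15  0.36  0.6  -2.17]
```

{"op": "drive_tool", "data": {"offset": [[0.02,0,-0.02],[0,0,0],[0,0,0],[0,0,0],[0,0,0],[0,0,0]], "angular": [[0,0,0],[0,0,0.5],[0,0,0.5],[0,0,0.5],[0,0,0.5],[0,0,0]]}}

```text
clock: 9.75
tcp_pos: [550.8, -100.6, 209.1]
ee_rot: [0.396, 2.496, 0.005]
contact_force: [-5.1, 1.8, 2.3]
opening: 0.274
grasp_force: 110.2
```

```bash
python3 st.py; python3 crk.py tw
```

```text
t 9.75 crank origin in seat [ 0.7 -0.2  1.2] axis err [-0.004 -0.002] F tool [ 3.1  0.5 -4.9] M tool [0.09 0.91 0.  ] ang 170.8 j6 -2.01 open 0.274 q [-0.51 -0.16  2.15  0.36  0.6  -2.01]
s crank rel. to expected in hand: shift mm [ 1.6 12.  -1.2] rot rad [ 0.044 -0.003 -0.1  ] (446, np.float64(2.5226509086218574), np.float64(1.7196019108356877))
t crank rel. to expected in hand: shift mm [-15.1  -5.   -8.6] rot rad [-0.185  0.106 -1.159] (228, np.float64(2.716669638566229), np.float64(1.9592773400405772))
b crank rel. to expected in hand: shift mm [-6.7  8.  -0.9] rot rad [ 0.059  0.056 -0.025] (559, np.float64(2.825987923079118), np.float64(2.0065074347819687))
```

Full depth is reached and the crank turns clockwise with +z tool turns. I'll wind by the boss in strokes of the last joint, which has about 5 rad of range left.

{"op": "drive_tool", "data": {"offset": [[0,0,0],[0,0,0],[0,0,0],[0,0,0],[0,0,0],[0,0,0],[0,0,0],[0,0,0]], "angular": [[0,0,0.9],[0,0,0.9],[0,0,0.9],[0,0,0.9],[0,0,0.9],[0,0,0.9],[0,0,0.9],[0,0,0.9]]}}

```text
clock: 10.65
tcp_pos: [550.4, -100.5, 208.7]
ee_rot: [1.097, 2.296, 0.234]
contact_force: [-8.2, 2.0, 3.6]
opening: 0.271
grasp_force: 110.4
```

```bash
python3 st.py
```

```text
t 10.65 crank origin in seat [-0.  -0.2  1.2] axis err [-0.003 -0.002] F tool [ 4.  -2.7 -7.8] M tool [ 0.92  0.86 -0.3 ] ang 137.8 j6 -1.43 open 0.271 q [-0.51 -0.16  2.15  0.36  0.6  -1.43]
```

Twist moment of 0.3 N m while turning: the hex is engaged and the screw turns.

{"op": "drive_tool", "data": {"offset": [[0,0,0],[0,0,0],[0,0,0],[0,0,0],[0,0,0],[0,0,0],[0,0,0],[0,0,0],[0,0,0],[0,0,0],[0,0,0],[0,0,0],[0,0,0],[0,0,0],[0,0,0],[0,0,0],[0,0,0],[0,0,0],[0,0,0],[0,0,0]], "angular": [[0,0,1],[0,0,1],[0,0,1],[0,0,1],[0,0,1],[0,0,1],[0,0,1],[0,0,1],[0,0,1],[0,0,1],[0,0,1],[0,0,1],[0,0,1],[0,0,1],[0,0,1],[0,0,1],[0,0,1],[0,0,1],[0,0,1],[0,0,1]]}}

```text
clock: 12.65
tcp_pos: [550.0, -100.2, 208.3]
ee_rot: [2.614, 0.88, 0.775]
contact_force: [-9.9, 3.1, 3.5]
opening: 0.275
grasp_force: 110.7
```

```bash
python3 st.py
```

```text
t 12.65 crank origin in seat [-0.6  0.1  1.1] axis err [-0.002 -0.003] F tool [-3.3 -5.6 -8.7] M tool [ 0.97 -0.93 -0.33] ang 46.1 j6 0.17 open 0.275 q [-0.51 -0.16  2.15  0.36  0.6   0.17]
```

{"op": "drive_tool", "data": {"offset": [[0,0,0],[0,0,0],[0,0,0],[0,0,0],[0,0,0],[0,0,0],[0,0,0],[0,0,0],[0,0,0],[0,0,0],[0,0,0],[0,0,0],[0,0,0],[0,0,0],[0,0,0],[0,0,0],[0,0,0],[0,0,0],[0,0,0],[0,0,0]], "angular": [[0,0,1],[0,0,1],[0,0,1],[0,0,1],[0,0,1],[0,0,1],[0,0,1],[0,0,1],[0,0,1],[0,0,1],[0,0,1],[0,0,1],[0,0,1],[0,0,1],[0,0,1],[0,0,1],[0,0,1],[0,0,1],[0,0,1],[0,0,1]]}}

```text
clock: 14.65
tcp_pos: [550.0, -99.7, 208.3]
ee_rot: [-2.512, 1.292, -0.846]
contact_force: [-11.3, 5.0, 5.8]
opening: 0.274
grasp_force: 110.8
```

```bash
python3 st.py
```

```text
t 14.65 crank origin in seat [-0.7  0.7  1.2] axis err [-0.001 -0.003] F tool [ -6.9   2.3 -11.6] M tool [-0.85 -1.22 -0.32] ang -45.6 j6 1.77 open 0.274 q [-0.51 -0.16  2.15  0.36  0.6   1.77]
```

{"op": "drive_tool", "data": {"offset": [[0,0,0],[0,0,0],[0,0,0],[0,0,0],[0,0,0],[0,0,0],[0,0,0],[0,0,0],[0,0,0],[0,0,0],[0,0,0],[0,0,0],[0,0,0],[0,0,0],[0,0,0]], "angular": [[0,0,1],[0,0,1],[0,0,1],[0,0,1],[0,0,1],[0,0,1],[0,0,1],[0,0,1],[0,0,1],[0,0,1],[0,0,1],[0,0,1],[0,0,1],[0,0,1],[0,0,0]]}}

```text
clock: 16.15
tcp_pos: [550.4, -99.7, 208.7]
ee_rot: [-1.337, 2.251, -0.524]
contact_force: [-8.2, 5.8, 5.7]
opening: 0.276
grasp_force: 110.7
```

{"op": "drive_tool", "data": {"offset": [[0,0,0],[0,0,0],[0,0,0],[0,0,0],[0,0,0]], "angular": [[0,0,0],[0,0,0],[0,0,0],[0,0,0],[0,0,0]], "fingers": 0}}

```text
clock: 16.65
tcp_pos: [550.4, -100.7, 208.3]
ee_rot: [-1.338, 2.251, -0.527]
contact_force: [-0.7, 0.0, -0.7]
opening: 0.498
grasp_force: 0.0
```

```bash
python3 st.py
```

```text
t 16.65 crank origin in seat [-0.1 -0.4  0.8] axis err [-0.003 -0.002] F tool [0.4 0.8 0.2] M tool [-0.3   0.09  0.02] ang -109.7 j6 2.89 open 0.498 q [-0.51 -0.16  2.15  0.36  0.6   2.89]
```

{"op": "drive_tool", "data": {"offset": [[0,0,0],[0,0,0],[0,0,0],[0,0,0],[0,0,0],[0,0,0],[0,0,0],[0,0,0],[0,0,0],[0,0,0],[0,0,0],[0,0,0],[0,0,0],[0,0,0],[0,0,0],[0,0,0],[0,0,0],[0,0,0],[0,0,0],[0,0,0]], "angular": [[0,0,-1],[0,0,-1],[0,0,-1],[0,0,-1],[0,0,-1],[0,0,-1],[0,0,-1],[0,0,-1],[0,0,-1],[0,0,-1],[0,0,-1],[0,0,-1],[0,0,-1],[0,0,-1],[0,0,-1],[0,0,-1],[0,0,-1],[0,0,-1],[0,0,-1],[0,0,-1]]}}

```text
clock: 18.65
tcp_pos: [550.3, -100.6, 208.1]
ee_rot: [-2.87, 0.68, -0.93]
contact_force: [0.9, -1.0, -0.6]
opening: 0.5
grasp_force: 0.0
```

```bash
python3 st.py
python3 - <<'E'
from station import vision
import cv2,numpy as np
a=vision.grab_frame("side")["pixels"][140:250,300:400,::-1]
b=vision.grab_frame("top")["pixels"][110:220,285:385,::-1]
cv2.imwrite("pics/mid.png",cv2.convertScaleAbs(cv2.resize(np.hstack([a,b]),None,fx=4,fy=4,interpolation=cv2.INTER_CUBIC),alpha=1.4))
E
```

```text
t 18.65 crank origin in seat [-0.4 -0.3  0.7] axis err [-0.002 -0.002] F tool [0.8 0.6 1.1] M tool [-0.12 -0.28  0.02] ang -17.8 j6 1.29 open 0.5 q [-0.51 -0.16  2.15  0.36  0.6   1.29]
```

View pics/mid.png

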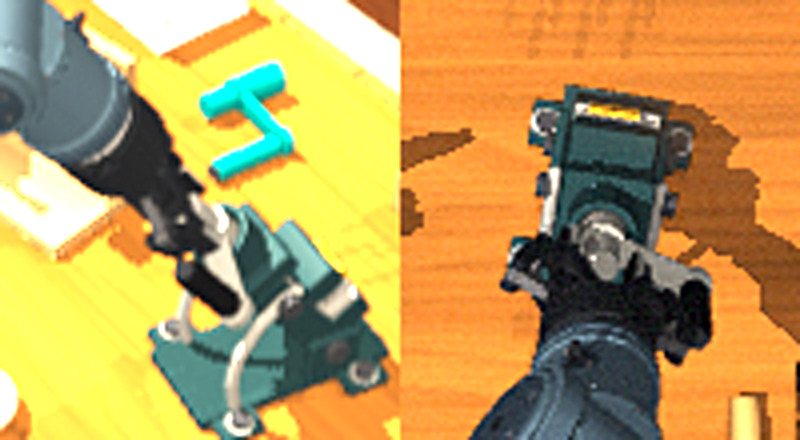

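The crank is seated in the collar. Its arm stayed where the first stroke left it (grip at about (695,310) in the right panel), and the open fingers turn freely. Unwinding continues.

{"op": "drive_tool", "data": {"offset": [[0,0,0],[0,0,0],[0,0,0],[0,0,0],[0,0,0],[0,0,0],[0,0,0],[0,0,0],[0,0,0],[0,0,0],[0,0,0],[0,0,0],[0,0,0],[0,0,0],[0,0,0],[0,0,0],[0,0,0],[0,0,0],[0,0,0],[0,0,0]], "angular": [[0,0,-1],[0,0,-1],[0,0,-1],[0,0,-1],[0,0,-1],[0,0,-1],[0,0,-1],[0,0,-1],[0,0,-1],[0,0,-1],[0,0,-1],[0,0,-1],[0,0,-1],[0,0,-1],[0,0,-1],[0,0,-1],[0,0,-1],[0,0,-1],[0,0,-1],[0,0,-1]]}}

```text
clock: 20.75
tcp_pos: [550.3, -100.6, 208.1]
ee_rot: [2.251, 1.431, 0.636]
contact_force: [-1.0, 0.4, 0.7]
opening: 0.499
grasp_force: 0.0
```

{"op": "drive_tool", "data": {"offset": [[0,0,0],[0,0,0],[0,0,0],[0,0,0],[0,0,0],[0,0,0],[0,0,0],[0,0,0],[0,0,0],[0,0,0],[0,0,0],[0,0,0],[0,0,0],[0,0,0],[0,0,0],[0,0,0],[0,0,0],[0,0,0],[0,0,0],[0,0,0]], "angular": [[0,0,-1],[0,0,-1],[0,0,-1],[0,0,-1],[0,0,-1],[0,0,-1],[0,0,-1],[0,0,-1],[0,0,-1],[0,0,-1],[0,0,-1],[0,0,-1],[0,0,-1],[0,0,-1],[0,0,-1],[0,0,-1],[0,0,-1],[0,0,-1],[0,0,-1],[0,0,-1]]}}

```text
clock: 22.75
tcp_pos: [550.2, -100.6, 208.1]
ee_rot: [0.514, 2.476, 0.043]
contact_force: [-0.5, -0.0, -0.7]
opening: 0.501
grasp_force: 0.0
```

{"op": "drive_tool", "data": {"offset": [[0,0,0],[0,0,0],[0,0,0],[0,0,0],[0,0,0],[0,0,0],[0,0,0],[0,0,0],[0,0,0],[0,0,0],[0,0,0],[0,0,0]], "angular": [[0,0,-1],[0,0,-1],[0,0,-1],[0,0,-1],[0,0,-1],[0,0,-1],[0,0,-1],[0,0,-1],[0,0,-1],[0,0,-1],[0,0,-1],[0,0,0]]}}

```text
clock: 23.95
tcp_pos: [550.2, -100.6, 208.1]
ee_rot: [-0.594, 2.487, -0.304]
contact_force: [-0.5, -0.3, -0.1]
opening: 0.501
grasp_force: 0.0
```

{"op": "drive_tool", "data": {"offset": [[0,0,0],[0,0,0],[0,0,0],[0,0,0],[0,0,0],[0,0,0]], "angular": [[0,0,0],[0,0,0],[0,0,0],[0,0,0],[0,0,0],[0,0,0]], "fingers": -1, "newtons": 110}}

```text
clock: 24.55
tcp_pos: [550.1, -100.2, 208.3]
ee_rot: [-0.593, 2.487, -0.303]
contact_force: [-3.9, 2.0, 5.7]
opening: 0.274
grasp_force: 107.4
```

```bash
python3 st.py
```

```text
t 24.55 crank origin in seat [-0.5  0.1  1. ] axis err [-0.002 -0.003] F tool [-0.7  1.2 -7. ] M tool [-0.44  0.38  0.04] ang -144.4 j6 -2.79 open 0.274 q [-0.51 -0.16  2.15  0.36  0.6  -2.79]
```

{"op": "drive_tool", "data": {"offset": [[0,0,0],[0,0,0],[0,0,0],[0,0,0],[0,0,0],[0,0,0],[0,0,0],[0,0,0],[0,0,0],[0,0,0]], "angular": [[0,0,1],[0,0,1],[0,0,1],[0,0,1],[0,0,1],[0,0,1],[0,0,1],[0,0,1],[0,0,1],[0,0,1]]}}

```text
clock: 25.55
tcp_pos: [550.0, -100.2, 208.2]
ee_rot: [0.421, 2.494, 0.013]
contact_force: [-5.3, 2.0, 4.4]
opening: 0.275
grasp_force: 107.4
```

```bash
python3 st.py
```

```text
t 25.55 crank origin in seat [-0.7  0.1  1. ] axis err [-0.001 -0.003] F tool [ 2.2  0.8 -6.8] M tool [-0.04  0.65 -0.35] ang 169.7 j6 -1.99 open 0.275 q [-0.51 -0.16  2.15  0.36  0.6  -1.99]
```

{"op": "drive_tool", "data": {"offset": [[0,0,0],[0,0,0],[0,0,0],[0,0,0],[0,0,0],[0,0,0],[0,0,0],[0,0,0],[0,0,0],[0,0,0],[0,0,0],[0,0,0]], "angular": [[0,0,1],[0,0,1],[0,0,1],[0,0,1],[0,0,1],[0,0,1],[0,0,1],[0,0,1],[0,0,1],[0,0,1],[0,0,1],[0,0,1]]}}

```text
clock: 26.75
tcp_pos: [550.0, -100.0, 208.1]
ee_rot: [1.554, 2.055, 0.389]
contact_force: [-3.7, 2.5, 3.9]
opening: 0.273
grasp_force: 108.4
```

```bash
python3 st.py
```

```text
t 26.75 crank origin in seat [-0.8  0.3  0.9] axis err [-0.001 -0.003] F tool [ 2.2 -0.2 -5.5] M tool [0.31 0.45 0.01] ang 114.6 j6 -1.03 open 0.273 q [-0.51 -0.16  2.15  0.36  0.6  -1.03]
```

{"op": "drive_tool", "data": {"offset": [[0,0,0],[0,0,0],[0,0,0]], "angular": [[0,0,1],[0,0,1],[0,0,1]]}}

```text
clock: 27.05
tcp_pos: [550.0, -100.3, 208.1]
ee_rot: [1.807, 1.872, 0.476]
contact_force: [-4.3, 2.8, 3.2]
opening: 0.272
grasp_force: 108.4
```

```bash
python3 st.py
python3 - <<'E'
from station import vision
import cv2,numpy as np
a=vision.grab_frame("side")["pixels"][140:250,300:400,::-1]
b=vision.grab_frame("top")["pixels"][110:220,285:385,::-1]
cv2.imwrite("pics/mid2.png",cv2.convertScaleAbs(cv2.resize(np.hstack([a,b]),None,fx=4,fy=4,interpolation=cv2.INTER_CUBIC),alpha=1.4))
E
python3 st.py
```

```text
t 27.05 crank origin in seat [-0.8  0.   0.9] axis err [-0.001 -0.003] F tool [ 2.5 -1.5 -5.3] M tool [ 0.44  0.41 -0.13] ang 100.9 j6 -0.79 open 0.272 q [-0.51 -0.16  2.15  0.36  0.6  -0.79]
t 27.15 crank origin in seat [-0.8  0.2  0.9] axis err [-0.001 -0.003] F tool [ 2.3 -2.  -6.6] M tool [0.59 0.33 0.02] ang 101.0 j6 -0.79 open 0.272 q [-0.51 -0.16  2.15  0.36  0.6  -0.79]
```

View pics/mid2.png

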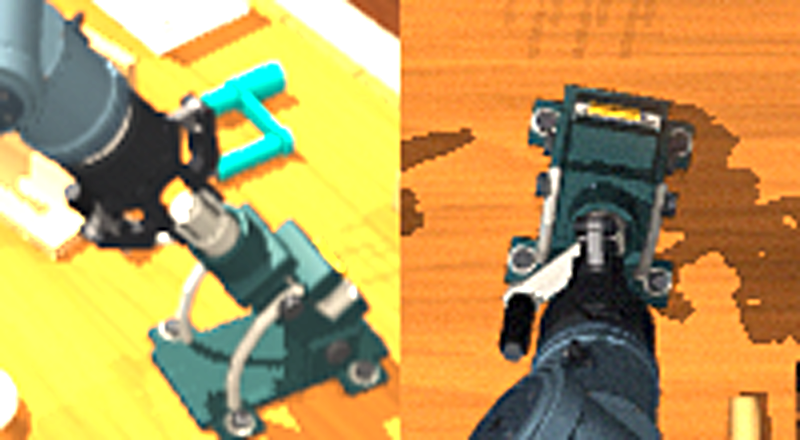

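The picture shows the crank turned with the tool: arm down-left, grip at (517,325) in the right panel, still seated. I continue winding.

{"op": "drive_tool", "data": {"offset": [[0,0,0],[0,0,0],[0,0,0],[0,0,0],[0,0,0],[0,0,0],[0,0,0],[0,0,0],[0,0,0],[0,0,0],[0,0,0],[0,0,0]], "angular": [[0,0,1],[0,0,1],[0,0,1],[0,0,1],[0,0,1],[0,0,1],[0,0,1],[0,0,1],[0,0,1],[0,0,1],[0,0,1],[0,0,1]]}}

```text
clock: 28.35
tcp_pos: [550.1, -100.0, 208.1]
ee_rot: [2.614, 0.88, 0.776]
contact_force: [-3.9, 3.7, 3.5]
opening: 0.273
grasp_force: 108.4
```

```bash
python3 st.py
```

```text
t 28.35 crank origin in seat [-0.7  0.4  0.9] axis err [-0.002 -0.003] F tool [ 1.1 -3.3 -5.4] M tool [ 0.6  -0.03 -0.11] ang 46.0 j6 0.17 open 0.273 q [-0.51 -0.16  2.15  0.36  0.6   0.17]
```

```bash
cat > ang.py <<'E'
from h import *
from station import vision,read_state
s=read_state();o=s["tcp_pos"]-VR.apply([0,0,72])
P=[]
for n in("side","top"):
    f=vision.grab_frame(n);P.append(cloud(f,290,410,100,260))
P=np.vstack(P);q=VR.inv().apply(P-o)
r_=np.hypot(q[:,0],q[:,1]);k=(q[:,2]>44)&(q[:,2]<132)&(r_<90)&(r_>62);q=q[k]
best=[]
for a in range(-180,180,3):
    p=R.from_euler('z',-a,degrees=True).apply(q)
    d=np.minimum(cyl(p,11,56,128,75.),box(p,[50,-11,44],[86,11,54]))
    best.append(((np.abs(d)<2.5).sum(),a))
print(sorted(best)[-5:],len(q),"clock",round(read_state()["clock"],2))
E
python3 ang.py;python3 st.py
```

```text
[(np.int64(57), 75), (np.int64(65), 84), (np.int64(69), 78), (np.int64(73), 66), (np.int64(127), 81)] 149 clock 28.45
t 28.45 crank origin in seat [-0.6  0.4  0.9] axis err [-0.002 -0.003] F tool [ 0.7 -2.2 -5.3] M tool [0.64 0.02 0.15] ang 46.1 j6 0.17 open 0.274 q [-0.51 -0.16  2.15  0.36  0.6   0.17]
```

Measured arm angle is 81° against 80.5° expected, so there's no slip. About 1.28 turns are done.

{"op": "drive_tool", "data": {"offset": [[0,0,0],[0,0,0],[0,0,0],[0,0,0],[0,0,0],[0,0,0],[0,0,0],[0,0,0],[0,0,0],[0,0,0],[0,0,0],[0,0,0]], "angular": [[0,0,1],[0,0,1],[0,0,1],[0,0,1],[0,0,1],[0,0,1],[0,0,1],[0,0,1],[0,0,1],[0,0,1],[0,0,1],[0,0,1]]}}

```text
clock: 29.65
tcp_pos: [550.1, -99.9, 208.2]
ee_rot: [-2.956, 0.462, -0.946]
contact_force: [-4.7, 4.0, 4.4]
opening: 0.277
grasp_force: 108.6
```

```bash
python3 st.py
```

```text
t 29.65 crank origin in seat [-0.6  0.4  0.9] axis err [-0.002 -0.003] F tool [-2.3 -2.9 -6.6] M tool [ 0.37 -0.53 -0.06] ang -8.9 j6 1.13 open 0.277 q [-0.51 -0.16  2.15  0.36  0.6   1.13]
```

{"op": "drive_tool", "data": {"offset": [[0,0,0],[0,0,0],[0,0,0],[0,0,0],[0,0,0],[0,0,0],[0,0,0],[0,0,0],[0,0,0],[0,0,0],[0,0,0],[0,0,0]], "angular": [[0,0,1],[0,0,1],[0,0,1],[0,0,1],[0,0,1],[0,0,1],[0,0,1],[0,0,1],[0,0,1],[0,0,1],[0,0,1],[0,0,1]]}}

```text
clock: 30.85
tcp_pos: [550.2, -100.0, 208.3]
ee_rot: [-2.216, 1.634, -0.77]
contact_force: [-5.5, 4.1, 5.2]
opening: 0.272
grasp_force: 108.9
```

```bash
python3 st.py; python3 ang.py
```

```text
t 30.85 crank origin in seat [-0.4  0.3  1. ] axis err [-0.002 -0.003] F tool [-3.8  0.3 -7.8] M tool [-0.31 -0.49 -0.01] ang -64.0 j6 2.09 open 0.272 q [-0.51 -0.16  2.15  0.36  0.6   2.09]
[(np.int64(93), -36), (np.int64(124), -24), (np.int64(128), -33), (np.int64(229), -30), (np.int64(237), -27)] 315 clock 30.95
```

{"op": "drive_tool", "data": {"offset": [[0,0,0],[0,0,0],[0,0,0],[0,0,0],[0,0,0],[0,0,0],[0,0,0],[0,0,0],[0,0,0],[0,0,0],[0,0,0]], "angular": [[0,0,1],[0,0,1],[0,0,1],[0,0,1],[0,0,1],[0,0,1],[0,0,1],[0,0,1],[0,0,1],[0,0,1],[0,0,0.5]]}}

```text
clock: 32.05
tcp_pos: [550.2, -100.0, 208.4]
ee_rot: [-1.294, 2.271, -0.512]
contact_force: [-4.1, 3.7, 4.8]
opening: 0.274
grasp_force: 108.6
```

```bash
python3 st.py; python3 ang.py
python3 - <<'E'
from station import vision
import numpy as np,cv2
T0=np.load("pics/top0.npz")["pixels"];T1=vision.grab_frame("top")["pixels"]
f=lambda i:cv2.convertScaleAbs(cv2.resize(i[125:165,316:362,::-1],None,fx=8,fy=8,interpolation=cv2.INTER_CUBIC),alpha=1.6)
S0=np.load("pics/side0.npz")["pixels"];S1=vision.grab_frame("side")["pixels"]
g=lambda i:cv2.convertScaleAbs(cv2.resize(i[185:220,358:404,::-1],None,fx=8,fy=8,interpolation=cv2.INTER_CUBIC),alpha=1.3)
cv2.imwrite("pics/jaw.png",np.vstack([np.hstack([f(T0),f(T1)]),np.hstack([g(S0),g(S1)])]))
E
```

```text
t 32.05 crank origin in seat [-0.4  0.3  1. ] axis err [-0.002 -0.002] F tool [-2.4  2.1 -6.6] M tool [-0.53 -0.12 -0.64] ang -111.8 j6 2.93 open 0.274 q [-0.5  -0.16  2.15  0.36  0.6   2.93]
[(np.int64(98), -81), (np.int64(114), -69), (np.int64(151), -72), (np.int64(195), -78), (np.int64(276), -75)] 314 clock 32.15
```

View pics/jaw.png

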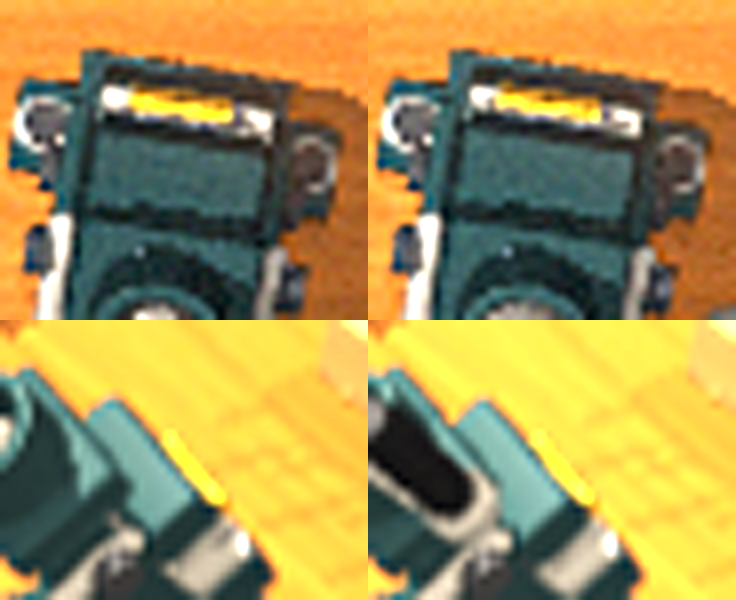

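The moving jaw has come closer to the blank (the dark gap line at about (180,130) on the left is narrower on the right), and the moment has risen to 0.64 N m. I regrip for a last stroke.

{"op": "drive_tool", "data": {"offset": [[0,0,0],[0,0,0],[0,0,0],[0,0,0],[0,0,-0.02],[0,0,0],[0,0,0],[0,0,0],[0,0,0],[0,0,0],[0,0,0],[0,0,0],[0,0,0],[0,0,0],[0,0,0],[0,0,0],[0,0,0],[0,0,0],[0,0,0],[0,0,0]], "angular": [[0,0,0],[0,0,0],[0,0,0],[0,0,0],[0,0,0],[0,0,-1],[0,0,-1],[0,0,-1],[0,0,-1],[0,0,-1],[0,0,-1],[0,0,-1],[0,0,-1],[0,0,-1],[0,0,-1],[0,0,-1],[0,0,-1],[0,0,-1],[0,0,-1],[0,0,-1]], "fingers": 0}}

```text
clock: 34.25
tcp_pos: [549.6, -100.5, 208.9]
ee_rot: [-2.55, 1.24, -0.857]
contact_force: [0.7, -0.3, 0.8]
opening: 0.504
grasp_force: 0.0
```

{"op": "drive_tool", "data": {"offset": [[0,0,0],[0,0,0],[0,0,0],[0,0,0],[0,0,0],[0,0,0],[0,0,0],[0,0,0],[0,0,0],[0,0,0],[0,0,0],[0,0,0],[0,0,0],[0,0,0],[0,0,0],[0,0,0],[0,0,0],[0,0,0],[0,0,0],[0,0,0]], "angular": [[0,0,-1],[0,0,-1],[0,0,-1],[0,0,-1],[0,0,-1],[0,0,-1],[0,0,-1],[0,0,-1],[0,0,-1],[0,0,-1],[0,0,-1],[0,0,-1],[0,0,-1],[0,0,-1],[0,0,-1],[0,0,-1],[0,0,-1],[0,0,-1],[0,0,-1],[0,0,0]]}}

```text
clock: 36.25
tcp_pos: [549.6, -100.5, 208.9]
ee_rot: [2.637, 0.833, 0.785]
contact_force: [0.1, 0.7, 0.1]
opening: 0.504
grasp_force: 0.0
```

{"op": "drive_tool", "data": {"offset": [[0,0,0],[0,0,0],[0,0,0],[0,0,0],[0,0,0],[0,0,0]], "angular": [[0,0,0],[0,0,0],[0,0,0],[0,0,0],[0,0,0],[0,0,0]], "fingers": -1, "newtons": 120}}

```text
clock: 36.85
tcp_pos: [549.4, -100.2, 209.2]
ee_rot: [2.638, 0.831, 0.785]
contact_force: [-9.2, 1.9, 7.8]
opening: 0.267
grasp_force: 117.1
```

```bash
python3 st.py; python3 ang.py
```

```text
t 36.85 crank origin in seat [-0.6 -0.   2.2] axis err [-0.002 -0.003] F tool [ -2.   -2.6 -11.8] M tool [ 0.63 -0.53  0.03] ang 43.8 j6 0.21 open 0.267 q [-0.51 -0.16  2.15  0.36  0.6   0.21]
[(np.int64(105), -81), (np.int64(115), -69), (np.int64(154), -72), (np.int64(211), -78), (np.int64(268), -75)] 323 clock 36.95
```

{"op": "drive_tool", "data": {"offset": [[0,0,0],[0,0,0],[0,0,0],[0,0,0],[0,0,0]], "angular": [[0,0,0.7],[0,0,0.7],[0,0,0.7],[0,0,0.7],[0,0,0.7]]}}

```text
clock: 37.45
tcp_pos: [549.4, -100.1, 209.2]
ee_rot: [2.792, 0.462, 0.851]
contact_force: [-8.1, 2.7, 6.0]
opening: 0.265
grasp_force: 117.6
```

```bash
python3 st.py
```

```text
t 37.45 crank origin in seat [-0.6  0.2  2.1] axis err [-0.002 -0.003] F tool [-2.4 -2.9 -9.8] M tool [ 0.38 -0.64  0.08] ang 27.6 j6 0.49 open 0.265 q [-0.51 -0.16  2.15  0.36  0.6   0.49]
```

{"op": "drive_tool", "data": {"offset": [[0,0,0],[0,0,0],[0,0,0],[0,0,0],[0,0,0]], "angular": [[0,0,0.7],[0,0,0.7],[0,0,0.7],[0,0,0.7],[0,0,0.7]]}}

```text
clock: 37.95
tcp_pos: [549.5, -100.2, 209.2]
ee_rot: [2.899, 0.07, 0.903]
contact_force: [-6.9, 3.1, 6.9]
opening: 0.27
grasp_force: 117.6
```

```bash
python3 st.py; python3 ang.py
```

```text
t 37.95 crank origin in seat [-0.5 -0.   2.1] axis err [-0.002 -0.003] F tool [-1.5 -2.3 -9.8] M tool [ 0.31 -0.69 -0.11] ang 11.6 j6 0.77 open 0.27 q [-0.51 -0.16  2.15  0.36  0.6   0.77]
[(np.int64(81), -99), (np.int64(99), -102), (np.int64(147), -111), (np.int64(152), -105), (np.int64(238), -108)] 262 clock 38.05
```

{"op": "drive_tool", "data": {"offset": [[0,0,0],[0,0,0],[0,0,0],[0,0,0],[0,0,0],[0,0,0]], "angular": [[0,0,0.7],[0,0,0.7],[0,0,0.7],[0,0,0.7],[0,0,0.7],[0,0,0.7]]}}

```text
clock: 38.65
tcp_pos: [549.3, -100.0, 209.1]
ee_rot: [2.96, -0.421, 0.944]
contact_force: [-7.2, 3.4, 6.6]
opening: 0.271
grasp_force: 117.5
```

```bash
python3 st.py; python3 ang.py
```

```text
t 38.65 crank origin in seat [-0.8  0.2  2.1] axis err [-0.001 -0.002] F tool [-2.7 -2.  -9.8] M tool [ 0.16 -0.66 -1.71] ang -7.4 j6 1.11 open 0.271 q [-0.51 -0.16  2.15  0.36  0.6   1.11]
[(np.int64(70), -114), (np.int64(81), -117), (np.int64(107), -120), (np.int64(158), -123), (np.int64(162), -126)] 214 clock 38.75
```

Moment is 1.7 N m, so it is tightening. I press on in small steps.

{"op": "drive_tool", "data": {"offset": [[0,0,0],[0,0,0],[0,0,0],[0,0,0]], "angular": [[0,0,0.5],[0,0,0.5],[0,0,0.5],[0,0,0]]}}

```text
clock: 39.15
tcp_pos: [549.3, -99.9, 209.1]
ee_rot: [-2.907, 0.594, -0.936]
contact_force: [-7.6, 3.2, 7.7]
opening: 0.271
grasp_force: 117.7
```

```bash
python3 st.py; python3 ang.py
```

```text
t 39.15 crank origin in seat [-0.8  0.3  2.1] axis err [-0.001 -0.003] F tool [ -2.6  -1.4 -10.9] M tool [-0.01 -0.72 -0.92] ang -14.3 j6 1.23 open 0.271 q [-0.51 -0.16  2.15  0.36  0.6   1.23]
[(np.int64(67), -123), (np.int64(86), -126), (np.int64(121), -135), (np.int64(122), -129), (np.int64(171), -132)] 204 clock 39.25
```

{"op": "drive_tool", "data": {"offset": [[0,0,0],[0,0,0],[0,0,0],[0,0,0],[0,0,0]], "angular": [[0,0,0.5],[0,0,0.5],[0,0,0.5],[0,0,0.5],[0,0,0.5]]}}

```text
clock: 39.75
tcp_pos: [549.4, -99.8, 209.1]
ee_rot: [-2.778, 0.869, -0.909]
contact_force: [-7.5, 3.7, 6.9]
opening: 0.267
grasp_force: 117.7
```

```bash
python3 st.py; python3 ang.py
```

```text
t 39.75 crank origin in seat [-0.7  0.4  2.1] axis err [-0.001 -0.003] F tool [ -3.4  -1.1 -10.2] M tool [-0.26 -0.76  0.06] ang -25.9 j6 1.43 open 0.267 q [-0.51 -0.16  2.15  0.36  0.6   1.43]
[(np.int64(56), -132), (np.int64(59), -138), (np.int64(75), -141), (np.int64(116), -147), (np.int64(130), -144)] 166 clock 39.85
```

{"op": "drive_tool", "data": {"offset": [[0,0,0],[0,0,0],[0,0,0],[0,0,0],[0,0,0]], "angular": [[0,0,0.5],[0,0,0.5],[0,0,0.5],[0,0,0.5],[0,0,0.5]]}}

```text
clock: 40.35
tcp_pos: [549.5, -100.0, 209.2]
ee_rot: [-2.629, 1.123, -0.875]
contact_force: [-5.7, 2.7, 5.9]
opening: 0.271
grasp_force: 117.6
```

```bash
python3 st.py; python3 ang.py
```

```text
t 40.35 crank origin in seat [-0.5  0.2  2.1] axis err [-0.002 -0.003] F tool [-2.3 -0.5 -8.3] M tool [-0.1  -0.6  -0.04] ang -37.4 j6 1.63 open 0.271 q [-0.51 -0.16  2.15  0.36  0.6   1.63]
[(np.int64(62), -144), (np.int64(74), -141), (np.int64(77), -153), (np.int64(89), -159), (np.int64(135), -156)] 166 clock 40.45
```

Picture views are used up, so I check jaw travel numerically from top-view profiles along the vise axis, before and now.

```bash
cat > prof.py <<'E'
import numpy as np,cv2
from station import vision
from h import *
now=[vision.grab_frame("top") for _ in range(3)]
now={"pixels":np.mean([f["pixels"].astype(float) for f in now],0)}
def prof(px,o):
    g=cv2.GaussianBlur(px.astype(np.float32),(0,0),.5).mean(2)
    # axis dir down image: perpendicular to edge direction (1,.145); start at blank centre
    e=np.array([1,.14])/np.hypot(1,.14);n=np.array([-e[1],e[0]]);c=np.array(o)
    t=np.arange(-6,16,.5);w=np.arange(-4,4.1,.5)
    P=c+t[:,None,None]*n+w[None,:,None]*e
    return cv2.remap(g,P[...,0].astype(np.float32),P[...,1].astype(np.float32),cv2.INTER_LINEAR).mean(1)
for o in ((338,138),):
    a=[prof(np.load(f"pics/top{k}.npz")["pixels"],o) for k in ("0","_lift","_above","_tw")]+[prof(now["pixels"],o)]
    for i,t in enumerate(np.arange(-6,16,.5)): print(t,[int(x[i]) for x in a])
E
python3 prof.py
```

```text
-6.0 [87, 90, 91, 91, 91]
-5.5 [70, 73, 74, 74, 74]
-5.0 [59, 61, 62, 62, 62]
-4.5 [50, 51, 52, 51, 51]
-4.0 [41, 41, 43, 42, 42]
-3.5 [36, 37, 38, 36, 37]
-3.0 [36, 37, 37, 36, 37]
-2.5 [42, 44, 44, 43, 43]
-2.0 [57, 59, 59, 59, 59]
-1.5 [72, 73, 74, 74, 75]
-1.0 [91, 92, 95, 95, 95]
-0.5 [119, 121, 124, 125, 124]
0.0 [137, 140, 143, 144, 136]
0.5 [135, 138, 141, 141, 128]
1.0 [116, 118, 121, 122, 108]
1.5 [93, 94, 97, 98, 81]
2.0 [65, 65, 67, 68, 52]
2.5 [40, 40, 42, 42, 34]
3.0 [30, 30, 32, 32, 30]
3.5 [27, 28, 29, 28, 31]
4.0 [31, 32, 34, 32, 40]
4.5 [41, 41, 42, 42, 51]
5.0 [50, 51, 52, 52, 57]
5.5 [55, 56, 57, 57, 58]
6.0 [56, 58, 58, 58, 58]
6.5 [55, 57, 58, 57, 57]
7.0 [53, 56, 57, 57, 57]
7.5 [53, 55, 56, 57, 56]
8.0 [54, 54, 55, 56, 56]
8.5 [54, 55, 55, 55, 56]
9.0 [53, 55, 55, 55, 55]
9.5 [52, 53, 55, 55, 55]
10.0 [51, 53, 55, 55, 54]
10.5 [51, 53, 55, 55, 54]
11.0 [52, 53, 55, 55, 54]
11.5 [52, 53, 54, 54, 53]
12.0 [47, 48, 49, 50, 47]
12.5 [38, 39, 40, 41, 37]
13.0 [30, 31, 32, 32, 29]
13.5 [25, 26, 27, 26, 24]
14.0 [24, 24, 25, 25, 23]
14.5 [24, 24, 25, 26, 25]
15.0 [27, 27, 29, 30, 30]
15.5 [35, 36, 38, 40, 39]
```

The moving-jaw edge shifted only about 0.5 px, roughly 4 mm or 1 turn. The twist-moment readings also repeat with 60° of crank angle. So the screw has already stopped, and the socket has since been cammed past its corners. I'll now turn gently to contact and confirm the stop torque without overriding it.

{"op": "drive_tool", "data": {"offset": [[0,0,0.02],[0,0,0],[0,0,0],[0,0,0],[0,0,0]], "angular": [[0,0,0.6],[0,0,0.6],[0,0,0.6],[0,0,0.6],[0,0,0]]}}

```text
clock: 41.1
tcp_pos: [549.6, -99.8, 209.1]
ee_rot: [-2.471, 1.345, -0.835]
contact_force: [-23.0, 6.5, 20.1]
opening: 0.27
grasp_force: 120.1
```

```bash
python3 st.py
```

```text
t 41.1 crank origin in seat [-0.6  0.5  2. ] axis err [-0.001 -0.003] F tool [ -7.5   3.9 -30.1] M tool [-1.21 -1.25 -0.21] ang -48.3 j6 1.82 open 0.27 q [-0.51 -0.16  2.15  0.36  0.6   1.82]
```

{"op": "drive_tool", "data": {"offset": [[0,0,0],[0,0,0],[0,0,0]], "angular": [[0,0,0.5],[0,0,0.5],[0,0,0]]}}

```text
clock: 41.4
tcp_pos: [549.7, -99.7, 209.1]
ee_rot: [-2.401, 1.433, -0.817]
contact_force: [-21.6, 6.4, 20.1]
opening: 0.271
grasp_force: 120.1
```

```bash
python3 st.py
```

```text
t 41.4 crank origin in seat [-0.6  0.6  2. ] axis err [-0.001 -0.003] F tool [ -6.5   3.5 -29.2] M tool [-1.29 -1.14 -0.29] ang -52.8 j6 1.9 open 0.271 q [-0.51 -0.16  2.15  0.36  0.6   1.9 ]
```

{"op": "drive_tool", "data": {"offset": [[0,0,-0.015],[0,0,0],[0,0,0],[0,0,0]], "angular": [[0,0,0.5],[0,0,0.5],[0,0,0.5],[0,0,0]]}}

```text
clock: 41.8
tcp_pos: [549.4, -99.7, 209.1]
ee_rot: [-2.289, 1.559, -0.788]
contact_force: [-10.8, 3.8, 9.6]
opening: 0.269
grasp_force: 119.2
```

```bash
python3 st.py
```

```text
t 41.8 crank origin in seat [-0.8  0.6  2.1] axis err [-0.001 -0.003] F tool [ -3.7   2.1 -14.3] M tool [-0.61 -0.76 -0.79] ang -59.7 j6 2.02 open 0.269 q [-0.51 -0.16  2.15  0.36  0.6   2.02]
```

Static 0.8 N m with no further motion (friction alone is 0.22), so the screw is at its stop. I release and back away along the axis.

{"op": "drive_tool", "data": {"offset": [[0,0,0],[0,0,0],[0,0,0],[0,0,0],[0,0,0],[0,0,-0.1],[0,0,-0.2],[0,0,-0.4],[0,0,-0.5],[0,0,-0.5],[0,0,-0.5],[0,0,0],[0,0,0],[0,0,0],[0,0,0]], "angular": [[0,0,0],[0,0,0],[0,0,0],[0,0,0],[0,0,0],[0,0,0],[0,0,0],[0,0,0],[0,0,0],[0,0,0],[0,0,0],[0,0,0],[0,0,0],[0,0,0],[0,0,0]], "fingers": 0}}

```text
clock: 43.3
tcp_pos: [487.0, -90.7, 297.3]
ee_rot: [-2.289, 1.561, -0.787]
contact_force: [-0.4, 0.7, -1.2]
opening: 0.499
grasp_force: 0.0
```

```bash
python3 st.py
python3 - <<'E'
from h import *
from station import vision
x0=SEAT
Q=[]
for n in("side","top"):
    f=vision.grab_frame(n);np.savez(f"pics/{n}_end.npz",**f);Q.append(cloud(f,290,410,100,260))
P=np.vstack(Q)
l=VR.inv().apply(P-SEAT);P=P[(l[:,2]>41)&(l[:,2]<140)&(np.hypot(l[:,0],l[:,1])<95)]
A=VR*R.from_euler('z',-178,degrees=True)
for gate in(6,4):
  x=fit(P,crank,lambda x:(A*R.from_rotvec(x[3:]/100),SEAT+A.apply(x[:3])),[0.]*6,gate); print("crank vs seat est (own axes)",x[0][:3].round(1),"rot",(x[0][3:]/100).round(3),x[1:])
E
python3 prof.py | sed -n 19,24p
```

```text
t 43.3 crank origin in seat [ -1.9  -0.2 110.5] axis err [ 0.    -0.003] F tool [-1.   0.6  0.7] M tool [-0.26 -0.11  0.02] ang -59.7 j6 2.06 open 0.499 q [-0.58 -0.47  2.18  0.31  0.89  2.06]
crank vs seat est (own axes) [0.  1.  0.3] rot [0.012 0.023 0.089] (614, np.float64(1.941993819003946), np.float64(1.2885722845315541))
crank vs seat est (own axes) [-0.1  0.8  0.3] rot [0.011 0.027 0.089] (586, np.float64(1.679570115111729), np.float64(1.203938428955884))
3.0 [30, 30, 32, 32, 29]
3.5 [27, 28, 29, 28, 30]
4.0 [31, 32, 34, 32, 39]
4.5 [41, 41, 42, 42, 51]
5.0 [50, 51, 52, 52, 56]
5.5 [55, 56, 57, 57, 58]
```

```bash
python3 -c "
from station import order
print(order.sign_off())"
```

```text
the job is handed in; nothing more can be done
None
```

I handed the job in at about 44 s: the crank measured about 0.3 mm from fully home on the screw, and the blank looks clamped tight. The clamp rests on an indirect check: the screw held about 0.8 N m without turning and the jaw had moved roughly 4 mm. The sign-off returned no verdict. I wound past the stop, so the socket was forced over the hex corners several times before I noticed.

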